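Set the amber reference cell in the light path

TASK

Check the photometer with its amber standard: stand the amber glass cell (orange cap) upright on the middle of the black rubber pad between the lamp and the detector, turned so that its two clear faces look at the lamp and the detector (the white stripe on its cap in line with the yellow line on the pad), and let go. Set it down rather than dropping it, and leave the green and the blue cell standing where they are.

Things in the scene. Friction and masses are not known exactly. Their poses are not given: they have to be found in the camera images.
- cell_amber: Amber glass cell, orange cap: a straight square column 36 x 36 mm, 75 mm tall, 0.2 kg, standing on the bench; grip it anywhere. Origin: centre of its underside, z up. Its two clear tinted-glass faces look along its own +x and -x; opaque black walls at +y and -y. The white stripe on the cap runs along x, clear face to clear face. This is the one to set.
- cell_green: Green glass cell, green cap: a straight square column 36 x 36 mm, 75 mm tall, 0.2 kg, standing on the bench; grip it anywhere. Origin: centre of its underside, z up. Its two clear tinted-glass faces look along its own +x and -x; opaque black walls at +y and -y. The white stripe on the cap runs along x, clear face to clear face. To be left alone.
- cell_blue: Blue glass cell, blue cap: a straight square column 36 x 36 mm, 75 mm tall, 0.2 kg, standing on the bench; grip it anywhere. Origin: centre of its underside, z up. Its two clear tinted-glass faces look along its own +x and -x; opaque black walls at +y and -y. The white stripe on the cap runs along x, clear face to clear face. To be left alone.
- rig: Fixed light bench: plate 110 (x) x 300 (y) mm. Origin: centre of its underside, on the table, z up. Rimless flat black pad 70 x 70 mm over the origin, top 20 mm above the table; its yellow line is the light path, along the bench's own y. White lamp housing 80 x 60 mm at y -115 mm, 93 mm high; blue detector 70 x 60 mm at y +115 mm, 83 mm high; 146 mm free between their tubes.

How it is judged:
At the end, for the whole second after the job is handed in: Amber cell upright (0.1 rad) on the pad (underside within 4 mm of its top), within 15 mm of its centre, clear faces within 12 degrees of square to the light path (either way round), released, at rest; green and blue cells upright within 30 mm of where they stood (horizontal distance between cell_amber and rig below 0.015 m and angle between the x axis of cell_amber and the y axis of rig, either way round below 0.21 rad and angle between each of cell_amber, cell_green, cell_blue's own z axis and vertical below 0.1 rad and z of cell_amber in the frame of rig between 0.016 and 0.024 m and linear speed of cell_amber below 0.02 m/s and angular speed of cell_amber below 0.1 rad/s and contact force between the fingers and cell_amber below 0.1 N and distance of each of cell_green, cell_blue from where it was at the start of the episode below 0.03 m); the robot touches nothing.
It fails at once if the amber cell is dropped: it falls free faster than 0.6 m/s (about 20 mm) (linear speed of cell_amber above 0.6 m/s and contact force between the fingers and cell_amber below 0.1 N).
It fails at once if the green or blue cell is shifted by more than 30 mm or knocked over (distance of any of cell_green, cell_blue from where it was at the start of the episode above 0.03 m or angle between any of cell_green, cell_blue's own z axis and vertical above 0.5 rad).
It also fails if it takes over 38 s, if anything falls off the work surface, if the arm or the gripper's body presses on something with over 40 N, if the wrist force passes 120 N, or if a joint passes its speed limit or range.

ROBOT

A 6-joint arm with a two-finger parallel gripper is mounted at the origin on the work surface. World frame = base frame: x ahead of the robot, y to its left, z up, the work surface at z = 0. Lengths are in m, angles in rad, forces in N, time in s.
With the tool pointing down it reaches from about 0.375 to 0.925 m from the base axis. Payload 5.7 kg.
Tool frame: the origin (TCP) lies on the centre line of the jaws, within the pads' length; the fingertips stand 17 mm ahead of it and the grasp point (between the pads) lies 2 mm behind it (manip.tips_ahead is the distance from the TCP to the fingertips, in m); z points along the fingers, y is the line along which they close (so a half turn about z gives the same grasp; the last joint's range is limited). The gripper opens to 85 mm and grips with 20 to 120 N. Pads are 22 mm wide; open, the fingers measure 114 mm over their backs; the gripper's body (76 mm by 85 mm) begins 54 mm behind the grasp point. The pads swing forward as they close: fully open they stand 13 mm farther back than shut.
Start: joints at [0.994, 0.359, 1.51, -0, 1.272, -0.115], TCP at [0.267, 0.537, 0.248] pointing down, gripper open.
Joint ranges: [-2.97, 2.97], [-1.01, 2.36], [0.21, 2.38], [-0.96, 4.11], [0.2, 2.71], [-2.98, 2.98]. Speed limits (rad/s): [2.39, 2.39, 3.14, 3.14, 3.14, 3.14].

INTERFACE

Orientations are given as a rotation vector (axis times angle).
In Python, from bench import manip gives the robot as it stands. The module is installed in compiled form; this text tells all that it offers.
- The arm moves only by the tool carry_out, never from a script. Its argument "increments" is a list of rows, each a list of 3 entries, a list of its own where there are three numbers: the shift along the world's x, y, z in units of 0.5 m (1.0 is 0.5 m), then the turn, a rotation vector about the world's x, y, z in units of 90 degrees (1.0 is 90 degrees), then the gripper's target within -1 to 1 (fully open at 1, half-way at 0, shut at -1). In form: [[[tx, ty, tz], [rx, ry, rz], gripper], ...]. A call has 1 to 12 rows; each row is the pose to reach, as a shift and turn from the pose commanded when the call began; what a row does not reach only later rows make up. A row lasts 1/10 s, in which the tool goes at most 50 mm and 8.59 degrees, less where a joint would pass 70% of its speed; a pose out of reach is approached as far as the arm can. A call with a number of a shift or a turn outside -1 to 1 is refused whole. A call with a gripper value outside its range is refused whole. The fingers move at their own pace and stop on an object; the grip force is fixed at half the most. Time passes only in rows, so rows that repeat a pose let the fingers close. It gives the time, the measured TCP pose, the force, the opening and the grip force at its end, in the units of the state.
- manip.read_state(): the state, without advancing time (a new reading comes with each control period).
- manip.grab_frame(name): name is "scene" or "top" or "wrist"; returns (picture, depth): 384x512x3 uint8, red, green, blue; 384x512 float32, m along the optical axis (not along the pixel's ray), 0 where there is no reading.
- manip.camera_params(name): a dict with "fx", "fy", "cx", "cy" (pixels), "rvec" (rotation vector, rad) and "tvec" (3), from world to camera coordinates, as OpenCV has them. Camera axes: x right, y down, z forward; pixel columns grow to the right and rows downward; lengths in m; the calibration is good to about 2 mm. The wrist camera is an equidistant fisheye: a pixel r from the principal point sees the ray r / f radians off the axis. A picture is of the moment at which its call begins: read the wrist's pose just before it. camera_params takes no time and is no camera call; for the wrist camera it gives the pose at the moment of the call.
- manip.job_done(): hands the job in; it is judged then, once.
The state is a dict: "t": time; "qpos": joint angles; "qvel": joint speeds; "tau": joint torques, N m; "tool_pos": TCP position; "ee_rot": TCP orientation; "ft_force": force on the tool from outside, world axes, zero at the start; "moment": the same for the moment, N m; "gripper_width": finger opening in m; "finger_force": force on a finger pad.
Only numpy, scipy, OpenCV 4.12 (cv2) and the standard library are available. Lean on these libraries where they do the work, as an engineer would, in place of code of your own. Each camera call takes 0.05 s, during which the arm holds its last target. There are 200 camera calls.

## Working session

There is one attempt and no reset: what is moved stays moved. The work goes in short steps, Python scripts to look and compute and a tool call to move; the robot and the scene stay as the last step left them, time stands still between calls to the robot, and variables do not carry over. Pictures are saved under pics/ and viewed, at most 10 in all, crops included, and the job is handed in when it is done.

Besides the shell and the picture viewer there is one more tool, called after "Call:" as a command line: name --argument value ..., lists and objects as JSON in quotes. carry_out: Moves the arm, as the interface text tells. Its arguments: {"type":"object","properties":{"increments":{"type":"array"}},"required":["increments"]}

```bash
mkdir -p pics
python3 - <<'E'
from bench import manip
import cv2,numpy as np
s=manip.read_state();print({k:np.round(v,3).tolist() for k,v in s.items()})
for n in("top","scene"):
    p,d=manip.grab_frame(n);cv2.imwrite(f"pics/{n}0.png",p[:,:,::-1]);np.savez(f"pics/{n}0.npz",p=p,d=d)
    print(n,manip.camera_params(n))
E
```

```text
{'t': 0.0, 'qpos': [0.994, 0.359, 1.511, 0.0, 1.272, -0.115], 'qvel': [-0.0, 0.001, -0.001, 0.001, 0.001, 0.0], 'tau': [-0.001, -52.761, -27.861, -0.001, 0.013, -0.0], 'tool_pos': [0.267, 0.537, 0.247], 'ee_rot': [-0.719, -3.058, 0.003], 'ft_force': [-0.514, 0.274, -0.872], 'moment': [0.026, 0.005, 0.036], 'finger_force': 0.0, 'gripper_width': 0.085}
top {'fx': 482.93541846445623, 'fy': 482.93541846445623, 'cx': 251.94806702248283, 'cy': 191.50296565415874, 'rvec': array([ 2.17523531, -2.12119921,  0.15240281]), 'tvec': array([-0.06729659,  0.51780009,  1.07270465])}
scene {'fx': 485.62365691491704, 'fy': 485.62365691491704, 'cx': 255.88882959968697, 'cy': 196.84584066337655, 'rvec': array([ 1.98649894,  1.21714147, -0.5832095 ]), 'tvec': array([-0.18939113, -0.2927288 ,  1.49351405])}
```

View pics/top0.png

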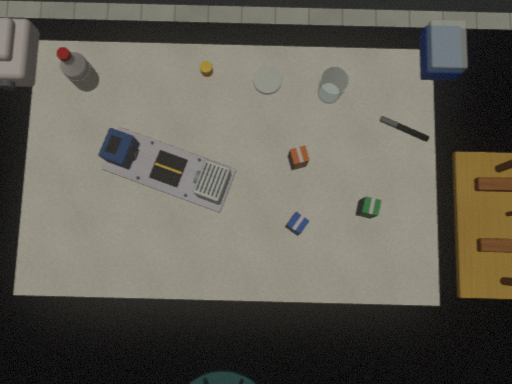

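View pics/scene0.png

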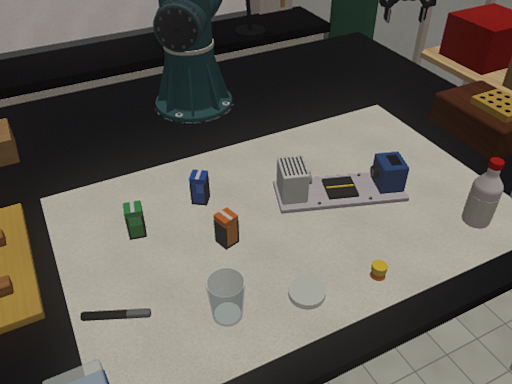

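The top view shows the orange cap at (300,156), blue at (298,223), green at (371,206), and the pad with its yellow line at (169,168). The lamp is at (213,182) and the detector at (119,148). The scene view shows all three cells upright with the amber one clear of its neighbours. Next I'll measure the caps and the pad.

```bash
cat > h.py <<'E'
import cv2,numpy as np
def cast(c,px,z):
    R=cv2.Rodrigues(c["rvec"])[0];o=-R.T@c["tvec"]
    px=np.atleast_2d(np.asarray(px,float))
    r=np.c_[(px[:,0]-c["cx"])/c["fx"],(px[:,1]-c["cy"])/c["fy"],np.ones(len(px))]@R
    return o+r*((z-o[2])/r[:,2])[:,None]
def blob(m):
    n,l,s,c=cv2.connectedComponentsWithStats(m.astype(np.uint8));return l==1+np.argmax(s[1:,4])
def hue(p,h0,h1,s=120,v=60):
    h=cv2.cvtColor(p,cv2.COLOR_RGB2HSV);return cv2.inRange(h,(h0,s,v),(h1,255,255))>0
def win(m,u,v,r):
    o=np.zeros_like(m);o[v-r:v+r,u-r:u+r]=m[v-r:v+r,u-r:u+r];return o
def axis(P):
    P=P[:,:2];w,V=np.linalg.eigh(np.cov((P-P.mean(0)).T));return np.degrees(np.arctan2(V[1,1],V[0,1]))%180,np.sqrt(w*12)
E
python3 - <<'E'
from h import *
from bench import manip
c=manip.camera_params("top");f=np.load("pics/top0.npz");p,d=f["p"],f["d"]
hsv=cv2.cvtColor(p,cv2.COLOR_RGB2HSV)
for n,u,v,h0,h1 in(("amber",300,156,3,18),("green",371,206,45,80),("blue",298,223,100,130)):
    m=win(hue(p,h0,h1,120,90),u,v,14)
    yx=np.argwhere(m);hull=cv2.convexHull(yx[:,::-1].astype(np.int32))
    cap=np.zeros(m.shape,np.uint8);cv2.fillConvexPoly(cap,hull,1)
    W=cast(c,np.argwhere(cap)[:,::-1],.075)
    r=cv2.minAreaRect((W[:,:2]*1000).astype(np.float32))
    st=(cap>0)&(hsv[:,:,1]<110)&(hsv[:,:,2]>110);S=cast(c,np.argwhere(st)[:,::-1],.075)
    a,L=axis(S);print(n,"mean",W.mean(0)[:2].round(4),"rect",np.round(r[0],1),np.round(r[1],1),round(r[2],1),"stripe",S.mean(0)[:2].round(4),len(S),round(a,1),L.round(4))
m=blob(win(hue(p,18,38,100,90),169,168,22));Y=cast(c,np.argwhere(m)[:,::-1],.02);print("line",Y.mean(0)[:2].round(4),axis(Y))
k=blob(win(hsv[:,:,2]<70,169,168,22)|m);K=cast(c,np.argwhere(k)[:,::-1],.02);r=cv2.minAreaRect((K[:,:2]*1000).astype(np.float32));print("pad",K.mean(0)[:2].round(4),r)
for n,uv in(("amber",(300,156)),("pad",(160,170)),("lamp",(213,182)),("det",(119,148))):
    z=d[uv[1],uv[0]];R=cv2.Rodrigues(c["rvec"])[0]
    X=R.T@(z*np.array([(uv[0]-c["cx"])/c["fx"],(uv[1]-c["cy"])/c["fy"],1])-c["tvec"]);print(n,X.round(3))
q=p[125:240,85:400];a=cv2.resize(p[130:240,270:400],None,fx=6,fy=5,interpolation=2)
cv2.imwrite("pics/z1.png",a[:,:,::-1])
E
```

```text
amber mean [ 0.5997 -0.1574] rect [ 599.7 -157.2] [36.6 37.2] 16.2 stripe [ 0.6011 -0.1585] 69 17.2 [0.0126 0.0363]
green mean [ 0.4873 -0.3198] rect [ 487.4 -319.1] [24.3 24.7] 89.5 stripe [ 0.4877 -0.3194] 69 160.5 [0.0155 0.0236]
blue mean [ 0.4477 -0.1561] rect [ 447.7 -156.1] [32.8 33.2] 54.2 stripe [ 0.4477 -0.157 ] 85 145.7 [0.0147 0.0337]
line [0.5725 0.1436] (np.float64(71.07990522703318), array([0.00610177, 0.06738958]))
pad [0.5717 0.144 ] ((572.0248413085938, 144.08140563964844), (69.1833267211914, 68.06240844726562), 71.42817687988281)
amber [ 0.596 -0.16   0.077]
pad [0.567 0.163 0.019]
lamp [0.53  0.031 0.091]
det [0.604 0.245 0.081]
```

View pics/z1.png

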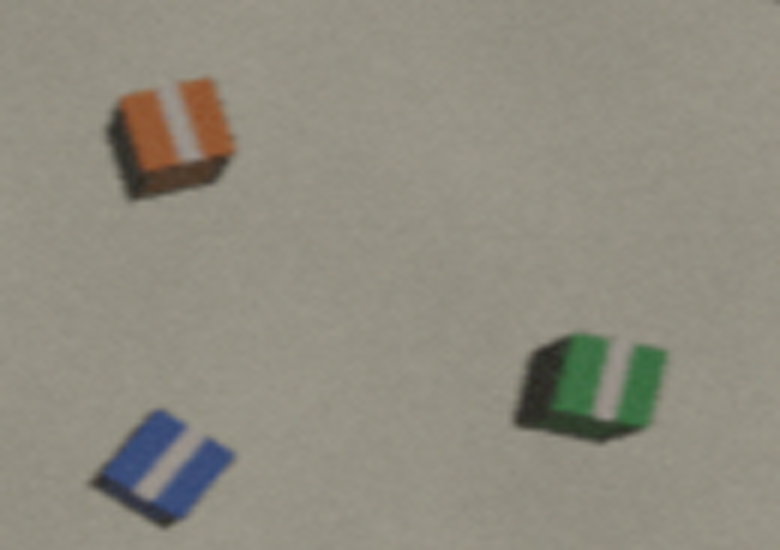

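The zoomed crop shows the amber cap's stripe running up and slightly left, which matches the 17° I measured. The cap measures 36.6 x 37.2 mm at (0.5995, -0.157). The pad measures 69 x 68 mm at (0.572, 0.144) with its line at 71.2°.

I'll grip the black walls. The tool y axis is at 63.5° now and should be at -73° for the grasp and -19° for placing. I'm moving above the amber cell first.

Call:
carry_out --increments '[[[0.44,-0.96,0],[0,0,-1],1],[[0.44,-0.96,0],[0,0,-1],1],[[0.44,-0.96,0],[0,0,-1],1],[[0.44,-0.96,0],[0,0,-1],1],[[0.44,-0.96,0],[0,0,-1],1],[[0.44,-0.96,0],[0,0,-1],1],[[0.44,-0.96,0],[0,0,-1],1],[[0.44,-0.96,0],[0,0,-1],1],[[0.44,-0.96,0],[0,0,-1],1],[[0.44,-0.96,0],[0,0,-1],1],[[0.44,-0.96,0],[0,0,-1],1],[[0.44,-0.96,0],[0,0,-1],1]]'

```text
t: 1.3
tool_pos: [0.489, 0.0538, 0.2481]
ee_rot: [2.675, 1.646, 0.0]
ft_force: [0.6, 0.5, -0.0]
gripper_width: 0.0858
finger_force: 0.0
```

Call:
carry_out --increments '[[[0.221,-0.422,-0.1],[0,0,-0.517],1],[[0.221,-0.422,-0.1],[0,0,-0.517],1],[[0.221,-0.422,-0.1],[0,0,-0.517],1],[[0.221,-0.422,-0.1],[0,0,-0.517],1],[[0.221,-0.422,-0.1],[0,0,-0.517],1],[[0.221,-0.422,-0.1],[0,0,-0.517],1],[[0.221,-0.422,-0.1],[0,0,-0.517],1],[[0.221,-0.422,-0.1],[0,0,-0.517],1],[[0.221,-0.422,-0.1],[0,0,-0.517],1],[[0.221,-0.422,-0.1],[0,0,-0.517],1]]'

```text
t: 2.3
tool_pos: [0.5976, -0.1527, 0.1986]
ee_rot: [-3.106, -0.468, -0.0]
ft_force: [-0.2, 0.0, -0.1]
gripper_width: 0.0854
finger_force: 0.0
```

```bash
cat >> h.py <<'E'
def castw(c,px,z):
    R=cv2.Rodrigues(c["rvec"])[0];o=-R.T@c["tvec"]
    px=np.atleast_2d(np.asarray(px,float));a=(px[:,0]-c["cx"])/c["fx"];b=(px[:,1]-c["cy"])/c["fy"]
    t=np.hypot(a,b)+1e-9
    r=np.c_[a/t*np.sin(t),b/t*np.sin(t),np.cos(t)]@R
    return o+r*((z-o[2])/r[:,2])[:,None]
E
python3 - <<'E'
from h import *
from bench import manip
c=manip.camera_params("wrist");p,d=manip.grab_frame("wrist");cv2.imwrite("pics/w1.png",p[:,:,::-1])
s=manip.read_state();print(s["tool_pos"],s["ee_rot"])
m=blob(hue(p,3,18,120,90));h=cv2.convexHull(np.argwhere(m)[:,::-1].astype(np.int32))
W=castw(c,h[:,0],.075);r=cv2.minAreaRect((W[:,:2]*1000).astype(np.float32));print(h[:,0].mean(0),r)
E
```

```text
[ 0.59769318 -0.15288602  0.19870004] [3.10655808e+00 4.67734526e-01 5.80830436e-04]
[249.42857143 194.57142857] ((596.484130859375, -145.921630859375), (35.460166931152344, 12.656148910522461), 17.068994522094727)
```

View pics/w1.png

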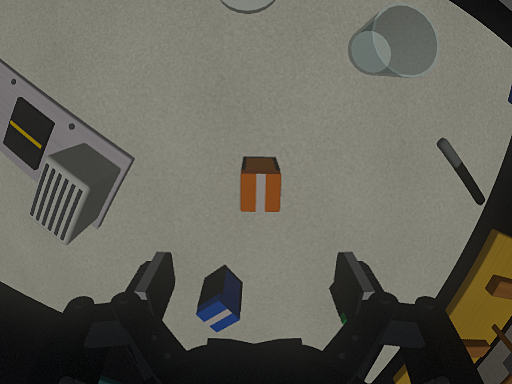

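The wrist view shows the amber cap centred at about (260,192), square to the jaws and with its stripe vertical. The mask caught only one half of the cap, so I'll redo the measurement with both halves.

Run:
```python
from h import *
from bench import manip
c=manip.camera_params("wrist");p=cv2.imread("pics/w1.png")[:,:,::-1].copy()
m=win(hue(p,3,18,150,120),260,190,30);h=cv2.convexHull(np.argwhere(m)[:,::-1].astype(np.int32))
W=castw(c,h[:,0],.075);r=cv2.minAreaRect((W[:,:2]*1000).astype(np.float32));print(cv2.boundingRect(h),r)
s=manip.read_state();print(s["tool_pos"])
```

```text
(241, 174, 40, 37) ((599.8336791992188, -156.4972381591797), (33.664669036865234, 34.40656661987305), 17.08070182800293)
[ 0.59769318 -0.15288602  0.19870004]
```

Call:
carry_out --increments '[[[0.005,-0.007,-0.1],[0,0,0],1],[[0.005,-0.007,-0.18],[0,0,0],1],[[0.005,-0.007,-0.24],[0,0,0],1],[[0.005,-0.007,-0.28],[0,0,0],1],[[0.005,-0.007,-0.306],[0,0,0],1],[[0.005,-0.007,-0.306],[0,0,0],1],[[0.005,-0.007,-0.306],[0,0,0],-1],[[0.005,-0.007,-0.306],[0,0,0],-1],[[0.005,-0.007,-0.306],[0,0,0],-1],[[0.005,-0.007,-0.306],[0,0,0],-1],[[0.005,-0.007,-0.306],[0,0,0],-1],[[0.005,-0.007,-0.306],[0,0,0],-1]]'

```text
t: 3.55
tool_pos: [0.6012, -0.1576, 0.0466]
ee_rot: [3.106, 0.465, 0.003]
ft_force: [-0.5, 0.2, 6.8]
gripper_width: 0.0356
finger_force: 60.6
```

Call:
carry_out --increments '[[[0,0,0.03],[0,0,0],-1],[[0,0,0.1],[0,0,0],-1],[[0,0,0.2],[0,0,0],-1],[[0,0,0.28],[0,0,0],-1],[[-0.01,0.06,0.3],[0,0,0.06],-1],[[-0.02,0.14,0.3],[0,0,0.14],-1],[[-0.03,0.22,0.3],[0,0,0.22],-1],[[-0.03,0.3,0.3],[0,0,0.3],-1],[[-0.04,0.38,0.3],[0,0,0.38],-1],[[-0.05,0.46,0.3],[0,0,0.46],-1],[[-0.055,0.54,0.3],[0,0,0.54],-1],[[-0.058,0.603,0.3],[0,0,0.602],-1]]'

```text
t: 4.75
tool_pos: [0.5703, 0.1463, 0.1961]
ee_rot: [-2.549, -1.835, -0.0]
ft_force: [0.4, -0.7, -2.1]
gripper_width: 0.0356
finger_force: 60.5
```

Call:
carry_out --increments '[[[0,0,0],[0,0,0],-1],[[0,0,0],[0,0,0],-1],[[0,0,0],[0,0,0],-1]]'

```text
t: 5.05
tool_pos: [0.5712, 0.1433, 0.1955]
ee_rot: [2.555, 1.827, -0.001]
ft_force: [-0.8, 0.1, -2.1]
gripper_width: 0.0352
finger_force: 60.5
```

Run:
```python
from h import *
from bench import manip
s=manip.read_state();print(s["tool_pos"],s["ee_rot"])
c=manip.camera_params("wrist");p,d=manip.grab_frame("wrist");cv2.imwrite("pics/w2.png",p[:,:,::-1])
s=manip.read_state();print(s["tool_pos"],s["ee_rot"],s["finger_force"],s["ft_force"])
```

```text
[0.57122125 0.14325385 0.19554887] [ 2.55538739e+00  1.82679891e+00 -6.85358976e-04]
[0.5713187  0.14302313 0.19548839] [ 2.55590180e+00  1.82629181e+00 -5.49006432e-04] 60.49523949623108 [-0.02878028  0.51545564 -2.83891952]
```

View pics/w2.png

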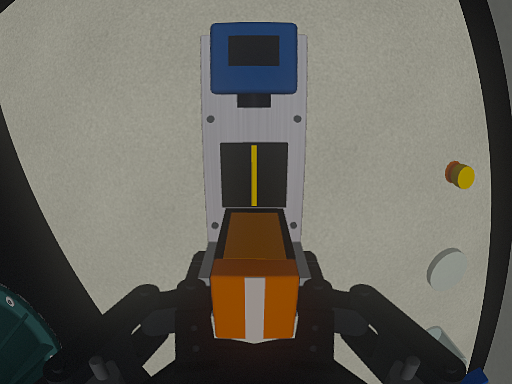

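The wrist view shows the held cell with its stripe in line with the yellow line at about (254,175). The pad spans roughly (221–288, 142–207). I'll do a quick check of the pad position from here.

Run:
```python
from h import *
from bench import manip
c=manip.camera_params("wrist");p=cv2.imread("pics/w2.png")[:,:,::-1].copy()
m=blob(win(hue(p,18,38,100,90),254,175,36));Y=castw(c,np.argwhere(m)[:,::-1],.02);print(Y.mean(0),axis(Y))
K=castw(c,[(221,142),(288,142),(287,207),(221,207)],.02);print(K.round(4),K.mean(0))
```

```text
[0.57114881 0.14684953 0.02      ] (np.float64(71.07646915857788), array([0.00622383, 0.06659007]))
[[0.5512 0.1912 0.02  ]
 [0.6161 0.169  0.02  ]
 [0.5942 0.1012 0.02  ]
 [0.526  0.1245 0.02  ]] [0.57185481 0.14649724 0.02      ]
```

Call:
carry_out --increments '[[[0.002,0.004,-0.06],[0,0,0],-1],[[0.002,0.004,-0.13],[0,0,0],-1],[[0.002,0.004,-0.19],[0,0,0],-1],[[0.002,0.004,-0.22],[0,0,0],-1],[[0.002,0.004,-0.24],[0,0,0],-1],[[0.002,0.004,-0.246],[0,0,0],-1],[[0.002,0.004,-0.25],[0,0,0],-1],[[0.002,0.004,-0.252],[0,0,0],-1],[[0.002,0.004,-0.252],[0,0,0],-1],[[0.002,0.004,-0.252],[0,0,0],-1]]'

```text
t: 6.1
tool_pos: [0.5728, 0.1462, 0.07]
ee_rot: [2.554, 1.828, 0.002]
ft_force: [0.1, 0.5, -2.0]
gripper_width: 0.035
finger_force: 60.5
```

Call:
carry_out --increments '[[[0,0,-0.002],[0,0,0],-1],[[0,0,-0.004],[0,0,0],-1],[[0,0,-0.006],[0,0,0],-1],[[0,0,-0.006],[0,0,0],-1],[[0,0,-0.006],[0,0,0],-1]]'

```text
t: 6.6
tool_pos: [0.5724, 0.1462, 0.0666]
ee_rot: [-2.555, -1.829, -0.0]
ft_force: [-1.9, -0.4, 4.0]
gripper_width: 0.0352
finger_force: 60.9
```

The force flipped from -2 to +4 N at z = 0.0666, so the cell is on the pad. I'll release and retreat upward.

Call:
carry_out --increments '[[[0,0,0],[0,0,0],0.2],[[0,0,0],[0,0,0],0.6],[[0,0,0],[0,0,0],1],[[0,0,0],[0,0,0],1],[[0,0,0],[0,0,0],1],[[0,0,0],[0,0,0],1]]'

```text
t: 7.2
tool_pos: [0.5723, 0.1461, 0.0662]
ee_rot: [-2.554, -1.828, 0.0]
ft_force: [0.1, 1.0, 0.2]
gripper_width: 0.0853
finger_force: 0.0
```

Call:
carry_out --increments '[[[0,0,0.03],[0,0,0],1],[[0,0,0.08],[0,0,0],1],[[0,0,0.15],[0,0,0],1],[[0,0,0.22],[0,0,0],1],[[0,0,0.3],[0,0,0],1],[[-0.06,-0.14,0.35],[0,0,0],1],[[-0.1,-0.22,0.35],[0,0,0],1],[[-0.14,-0.3,0.35],[0,0,0],1],[[-0.14,-0.3,0.35],[0,0,0],1],[[-0.14,-0.3,0.35],[0,0,0],1],[[-0.14,-0.3,0.35],[0,0,0],1]]'

```text
t: 8.3
tool_pos: [0.5026, -0.0038, 0.2414]
ee_rot: [-2.556, -1.827, -0.001]
ft_force: [0.5, 0.8, -0.0]
gripper_width: 0.0854
finger_force: 0.0
```

Run:
```python
from h import *
from bench import manip
c=manip.camera_params("wrist");p,d=manip.grab_frame("wrist")
t,_=manip.grab_frame("top");cv2.imwrite("pics/f.png",np.hstack([cv2.resize(p[:,:,::-1],(400,300)),cv2.resize(t[:,:,::-1],(400,300))]))
m=blob(hue(p,3,18,150,120))
h=cv2.connectedComponentsWithStats(hue(p,3,18,150,120).astype(np.uint8));print(h[2][h[2][:,4]>60])
c=manip.camera_params("top");u,v=cv2.projectPoints(np.array([[.572,.145,.095]]),c["rvec"],c["tvec"],np.array([[c["fx"],0,c["cx"]],[0,c["fy"],c["cy"]],[0,0,1]]),None)[0].ravel().astype(int)
yx=np.argwhere(win(hue(t,3,18,120,90),u,v,14))
if len(yx): print(len(yx),cv2.minAreaRect((cast(c,yx[:,::-1],.095)[:,:2]*1000).astype(np.float32)))
```

```text
[[     0      0    512    384 195705]
 [   254      0     15     31    456]
 [   278      0     15     32    447]]
1 ((552.0145263671875, 117.26954650878906), (0.0, 0.0), 0.0)
```

View pics/f.png

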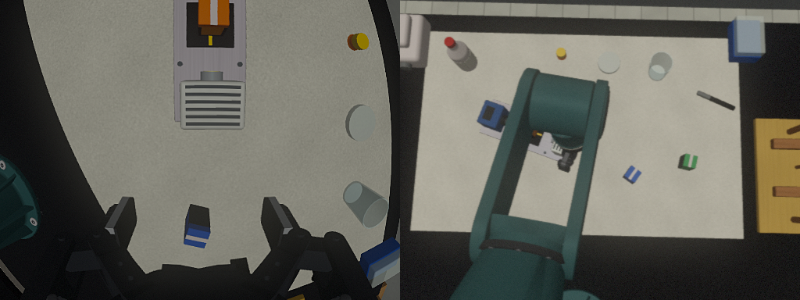

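The cell stands on the pad with its stripe in line and the fingers are clear of it, but the arm blocks the top view of it at about (535,133). I'll move the arm aside for a numeric check.

Call:
carry_out --increments '[[[0,-0.1,0.05],[0,0,0],1],[[0,-0.2,0.1],[0,0,0],1],[[0,-0.3,0.1],[0,0,0],1],[[0,-0.4,0.1],[0,0,0],1],[[0,-0.5,0.1],[0,0,0],1],[[0,-0.5,0.1],[0,0,0],1],[[0,-0.5,0.1],[0,0,0],1],[[0,-0.5,0.1],[0,0,0],1]]'

```text
t: 9.2
tool_pos: [0.5026, -0.2522, 0.2907]
ee_rot: [-2.552, -1.829, -0.0]
ft_force: [-0.3, -0.1, 0.7]
gripper_width: 0.085
finger_force: 0.0
```

Run:
```python
from h import *
from bench import manip
t,_=manip.grab_frame("top");c=manip.camera_params("top")
u,v=cv2.projectPoints(np.array([[.572,.145,.095]]),c["rvec"],c["tvec"],np.array([[c["fx"],0,c["cx"]],[0,c["fy"],c["cy"]],[0,0,1.]]),None)[0].ravel().astype(int)
yx=np.argwhere(win(hue(t,3,18,120,90),u,v,16))
print(len(yx),cv2.minAreaRect((cast(c,yx[:,::-1],.095)[:,:2]*1000).astype(np.float32)))
```

```text
200 ((571.2804565429688, 140.63589477539062), (40.36112594604492, 36.94032669067383), 69.43049621582031)
```

The amber cell is about 4 mm from the pad centre and 2° off the line. Both are well within tolerance, so I'm handing in.

```bash
python3 -c "
from bench import manip
print(manip.job_done())"
```

```text
the job is handed in; nothing more can be done
None
```

The amber cell is standing released on the pad, about 4 mm from centre and 2° off the light path by the last camera check; the green and blue cells were not touched, and the job was handed in at about 9 s, with no verdict returned.

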